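# Raise the loading guard and feed the blue tube rack

### The job

Lift the tinted guard of the loading station by its orange handle until its pawl catches the first notch above, not the second, let the guard down gently onto the pawl without dropping it, and let go. Then set the blue tube rack upright in the lane in front of the guard and push it in under the guard until it is fully home against the end stop. The guard must stay up in that first notch; leave the green rack, the bottle and the tip box alone.

Things in the scene. Friction and masses are not known exactly. Their poses are not given: they have to be found in the camera images.
- station: Fixed white, cream and grey loading station. Origin on the table under the guard, midway across; +x runs along the lane away from the loader (roughly away from the robot), y left, z up. Guard in the plane x = 0, between two fixed white posts at y = +-128 mm (34 x 28 mm, 203 mm high). Cream housings 60 mm high flank the lane from x = 35 to 135 mm, out to y = +-150 mm.
- lane_front (a point): Near (entry) end of the lane, on its floor, mid width: station x = -195 mm, z = 10 mm. The lane is a flat floor 10 mm above the table along the station's x, 275 mm long. Steel side rails stand 48 mm apart inside, 8 mm thick, tops 12 mm above the lane floor. Axes as the station's.
- lane_stop (a point): Far end of the lane, on its floor, mid width, at the face of the dark steel end stop (50 mm high): station x = +80 mm, z = 10 mm. A rack fully home touches this stop with its far end: its centre is then 75 mm short of this point (station x = +5 mm) and 70 mm of the rack sticks out in front of the guard. Axes as the station's.
- guard (a joint): Height of the guard in m. 0: parked, lower edge 30 mm above the table, too low for a rack. Lifted past 0.075 the pawl clicks over the first tooth and holds it at 0.070 (first notch, lower edge at 100 mm); past 0.110 it clicks over the second and holds at 0.105. End of travel 0.125. Elsewhere it sinks under its weight (about 0.5 kg); let go more than 15 mm above its rest, it drops too fast.
- pawl_pivot (a point): Pivot of the red spring pawl at the guard's right edge (station y = -75 mm; 100 mm above the table when parked, rises with the guard). Its nose points down and outwards to the two steel teeth on the right-hand post, rides over them on the way up (under 3 N) and rests on them on the way down; the guard cannot come back below a tooth once over it.
- guard_grip (a point): Grip point of the orange handle that stands up from the guard's upper edge: an upright block 18 mm thick (along the station's x), 70 mm wide (along y), 50 mm high. The point is in the middle of its width and thickness, 22 mm below its top and 28 mm above the guard's upper edge; 168 mm above the table when parked. It rises with the guard. Its axes are the station's.
- blue_rack_mid (a point): Centre (half-way up) of the loose blue tube rack: a block 150 mm long (its x) x 36 mm wide (its y) x 55 mm high, with six fixed tubes with yellow caps in a row that bring the total height to 75 mm; 0.25 kg. The point is 37.5 mm above its underside. Both ends are alike.
- green_rack_mid (a point): Centre (half-way up) of a like rack in green with white caps; bystander.
- bottle_mid (a point): Centre of a white reagent bottle, 68 mm diameter, 150 mm high, blue cap; bystander.
- tip_box_mid (a point): Centre of a grey pipette tip box with clear lid, 85 x 125 x 75 mm; bystander.
Mind the look-alikes: they are no part of the job. Leave any pink or red look-alike of the part that bears blue_rack_mid alone.

How it is judged:
By the outcome, as a careful person would: the job done as asked, in the order asked, and still so for the second after the job is handed in, with the robot touching nothing.
It also fails if it takes over 64 s, if anything falls off the work surface, if the arm or the gripper's body presses on something with over 40 N, if the wrist force passes 120 N, or if a joint passes its speed limit or range.

### The arm

A 6-joint arm with a two-finger parallel gripper is mounted at the origin on the work surface. World frame = base frame: x ahead of the robot, y to its left, z up, the work surface at z = 0. Lengths are in m, angles in rad, forces in N, time in s.
With the tool pointing down it reaches from about 0.225 to 0.875 m from the base axis. Payload 3.4 kg.
Tool frame: the origin (TCP) lies at the very end of the fingers, on their centre line; the grasp point (between the pads) lies 19 mm behind it; z points along the fingers, y is the direction in which the jaws open and shut (so a half turn about z gives the same grasp; the last joint's range is limited). The gripper opens to 85 mm and grips with 20 to 120 N. Pads are 22 mm wide; open, the fingers measure 114 mm over their backs; the gripper's body (76 mm by 85 mm) begins 54 mm behind the grasp point. The pads swing forward as they close: fully open they stand 13 mm farther back than shut.
Start: joints at [0.991, 0.276, 1.505, -0, 1.361, -0.121], TCP at [0.255, 0.516, 0.231] pointing down, gripper open.
Joint ranges: [-2.89, 2.89], [-0.75, 2.08], [0.22, 2.7], [-1.18, 4.32], [0.11, 2.71], [-2.7, 2.7]. Speed limits (rad/s): [2.57, 2.57, 3.14, 3.14, 3.14, 3.14].

### API

Orientations are given as a unit quaternion [w, x, y, z].
In Python, from rig import telemetry, cams, sign_off, spotter gives the robot as it stands.
- The arm moves only by the tool servo_tool, never from a script. Its argument "steps" is a list of rows, each a list of 6 numbers: the shift along the tool's x, y, z in mm, then the turn, a rotation vector about the tool's x, y, z in degrees. In form: [[x, y, z, ax, ay, az], ...]. A call has 1 to 8 rows; each row is the pose to reach, as a shift and turn from the pose commanded when the call began, along the tool's axes at that moment; what a row does not reach only later rows make up. A row lasts 1/10 s, in which the tool goes at most 50 mm and 8.59 degrees, less where a joint would pass 70% of its speed; a pose out of reach is approached as far as the arm can. A call with a gripper value outside its range is refused whole. "hand" is the closure in counts, from 0 (fully open) to 255 (shut), set as the call begins (left out, the last holds). The fingers move at their own pace and stop on an object; "grip_force" is the grip in N (left out, the last holds). Time passes only in rows, so rows that repeat a pose let the fingers close. It gives the time, the measured TCP pose, the force and the opening at its end, in the units of the state.
- telemetry.get_state(): the state, without advancing time (a new reading comes with each control period).
- cams.get_image(name): name is "side" or "top" or "wrist"; returns (picture, depth): 384x512x3 uint8, red, green, blue; 384x512 float32, m along the optical axis (not along the pixel's ray), 0 where there is no reading.
- cams.camera_model(name): a dict with "camera_matrix" (3x3 intrinsics, pixels), "D" ([k1, k2, p1, p2, k3] as OpenCV has them; the pictures are not rectified), "origin" and "rotation" of the camera in the world; the wrist camera has in their place "tool_from_camera" (4x4, takes a point from camera to tool coordinates, whose origin is the TCP and whose axes are the flange's). Camera axes: x right, y up, looking along -z (the intrinsics and any distortion apply to the point x, -y, -z); pixel columns grow to the right and rows downward; lengths in m; the calibration is good to about 2 mm. A picture is of the moment at which its call begins: read the wrist's pose just before it. camera_model takes no time and is no camera call.
- sign_off(): hands the job in, once; it reports no verdict.
Trained networks look in the newest picture that a camera, given by its name, has taken for a name from the list of things; names that differ only in an ending like _2 or _b are one class to them, and where a whole thing is asked for, a point or a joint stands for the part that bears it (a point fixed in the world has none). Each returns a list of dicts, best first, with "conf" (0 to 1); they miss things now and then, are a little off and sometimes report something else, mostly with a low value. They report only what shows in the picture. A call takes as long as a camera call. They do not tell look-alikes from the thing itself.
- spotter.outline_of(query, camera): "region" (384x512 bool, what is visible of it) and "rect" ([left, top, width, height] in pixels, round what is visible of it).
The state is a dict: "clock": time; "qpos": joint angles; "qd": joint speeds; "effort": joint torques, N m; "position": TCP position; "ee_rot": TCP orientation; "contact_force": force on the tool from outside, world axes, zero at the start; "moment": the same for the moment, N m; "width": finger opening in m.
Only numpy, scipy, OpenCV 4.12 (cv2) and the standard library are available. Lean on these libraries where they do the work, as an engineer would, in place of code of your own. Each camera call takes 0.05 s, during which the arm holds its last target.

## Working session

There is one attempt and no reset: what is moved stays moved. The work goes in short steps, Python scripts to look and compute and a tool call to move; the robot and the scene stay as the last step left them, time stands still between calls to the robot, and variables do not carry over. Pictures are saved under pics/ and viewed, and the job is handed in when it is done.

Besides the shell and the picture viewer there is one more tool, called in YAML: its name, and indented under it one key for each argument. servo_tool: Moves the arm, as the interface text tells. Its arguments: {"type":"object","properties":{"steps":{"type":"array","items":{"type":"array","items":{"type":"number"}}},"hand":{"type":"number"},"grip_force":{"type":"number"}},"required":["steps"]}

```bash
ls; mkdir -p pics
python3 - <<'E'
from rig import telemetry,cams
import cv2,json
print(telemetry.get_state())
for n in ["side","top"]:
    im,d=cams.get_image(n); cv2.imwrite(f"pics/{n}0.png",im[:,:,::-1])
    print(n,cams.camera_model(n))
print(cams.camera_model("wrist"))
E
```

```text
pics
{'clock': 0.0, 'qpos': array([ 9.91011611e-01,  2.76597922e-01,  1.50613462e+00,  6.27256395e-06,
        1.36065958e+00, -1.20986524e-01]), 'qd': array([-1.21413538e-03, -1.86692907e-03,  7.81531958e-04,  1.94584559e-03,
       -9.75015933e-06,  2.59915756e-04]), 'effort': array([ 7.19039817e-04, -4.16778409e+01, -2.45808613e+01, -3.00630313e-05,
        1.10963755e-02,  1.80917297e-06]), 'position': array([0.2543628 , 0.51510522, 0.23043742]), 'ee_rot': array([-3.11723434e-04,  2.27392950e-01,  9.73802668e-01, -8.44014818e-04]), 'contact_force': array([ 0.08349992,  0.36233361, -0.23380468]), 'moment': array([-0.00554685,  0.04432578, -0.03472566]), 'width': 0.08531517006600325}
side {'camera_matrix': array([[397.21057012,   0.        , 258.06260396],
       [  0.        , 397.21057012, 193.89064927],
       [  0.        ,   0.        ,   1.        ]]), 'D': array([-0.12237534,  0.        ,  0.        ,  0.        ,  0.        ]), 'origin': array([ 0.45542222, -0.77534389,  0.78049029]), 'rotation': array([ 0.90845495,  0.41663066, -0.01585912, -0.02961395])}
top {'camera_matr
[... 278 characters left out ...]
1.09941438]), 'rotation': array([ 0.70647599,  0.03902986, -0.02867823, -0.70607783])}
{'camera_matrix': array([[342.78698264,   0.        , 259.16219202],
       [  0.        , 342.78698264, 184.43540167],
       [  0.        ,   0.        ,   1.        ]]), 'D': array([-0.02701865,  0.        ,  0.        ,  0.        ,  0.        ]), 'tool_from_camera': array([[ 1.29718929e-03,  9.60369624e-01,  2.78726572e-01,
         7.09433717e-02],
       [ 9.99998337e-01, -8.88424878e-04, -1.59285448e-03,
        -1.04446777e-03],
       [-1.28210144e-03,  2.78728175e-01, -9.60369179e-01,
        -1.42385116e-01],
       [ 0.00000000e+00,  0.00000000e+00,  0.00000000e+00,
         1.00000000e+00]])}
```

View pics/side0.png

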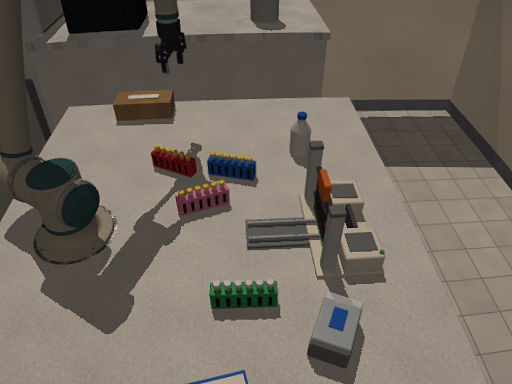

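View pics/top0.png

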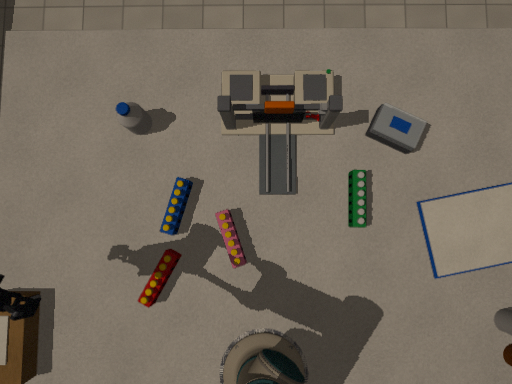

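The blue rack is at about side (232,167) and top (176,207). Its look-alikes are red at top (160,278), pink at top (231,238) and green at top (358,198). The orange handle is at top (279,105).

```bash
cat > h.py <<'E'
import numpy as np,cv2
from scipy.spatial.transform import Rotation as R
from rig import telemetry,cams,spotter
def q(w): return R.from_quat([w[1],w[2],w[3],w[0]])
def pose(st):
    T=np.eye(4);T[:3,:3]=q(st["ee_rot"]).as_matrix();T[:3,3]=st["position"];return T
def camT(name,st=None):
    m=cams.camera_model(name)
    if name=="wrist": T=pose(st)@m["tool_from_camera"]
    else:
        T=np.eye(4);T[:3,:3]=q(m["rotation"]).as_matrix();T[:3,3]=m["origin"]
    return m,T
def cloud(name,d,st=None):
    m,T=camT(name,st)
    v,u=np.mgrid[0:d.shape[0],0:d.shape[1]]
    p=cv2.undistortPoints(np.stack([u,v],-1).reshape(-1,1,2).astype(np.float64),m["camera_matrix"],m["D"]).reshape(-1,2)
    z=d.reshape(-1)
    P=np.stack([p[:,0]*z,-p[:,1]*z,-z],1)
    return (P@T[:3,:3].T+T[:3,3]).reshape(*d.shape,3)
E
python3 - <<'E'
from h import *
for cam in ["top","side"]:
    im,d=cams.get_image(cam);W=cloud(cam,d);np.savez(f"{cam}0.npz",im=im,d=d,W=W)
    print(cam)
    for n in ["blue_rack_mid","guard_grip","guard","station","green_rack_mid","bottle_mid","tip_box_mid"]:
        for o in spotter.outline_of(n,cam)[:4]:
            r=o["region"]&(d>0);P=W[r]
            hsv=np.median(im[r],0) if r.any() else None
            if len(P): print(n,round(o["conf"],2),o["rect"],hsv,np.round(np.percentile(P,[3,50,97],axis=0),3).tolist())
im=np.load("top0.npz")["im"];c=cv2.resize(im[150:320,120:280],None,fx=4,fy=3.5,interpolation=cv2.INTER_CUBIC);cv2.imwrite("pics/crop0.png",c[:,:,::-1])
c=cv2.resize(im[50:210,200:360],None,fx=4,fy=3.7,interpolation=cv2.INTER_CUBIC);cv2.imwrite("pics/crop1.png",c[:,:,::-1])
E
```

```text
top
blue_rack_mid 0.91 [160.4, 177.6, 33.4, 59.7] [17. 50. 54.] [[0.372, 0.198, 0.014], [0.437, 0.227, 0.056], [0.505, 0.259, 0.078]]
blue_rack_mid 0.84 [141.2, 251.8, 41.0, 55.5] [65. 12.  4.] [[0.194, 0.227, 0.011], [0.258, 0.266, 0.056], [0.321, 0.305, 0.077]]
blue_rack_mid 0.58 [214.5, 206.2, 32.2, 62.9] [135.  72.  47.] [[0.291, 0.054, 0.029], [0.358, 0.083, 0.056], [0.422, 0.115, 0.078]]
guard_grip 0.67 [233.3, 101.7, 87.1, 19.6] [39. 30. 15.] [[0.66, -0.129, 0.036], [0.667, -0.033, 0.137], [0.685, 0.065, 0.192]]
guard 0.87 [231.6, 99.8, 90.4, 23.0] [39. 30. 15.] [[0.66, -0.129, 0.035], [0.667, -0.034, 0.137], [0.685, 0.065, 0.192]]
guard 0.28 [161.7, 175.5, 34.8, 59.8] [18.  50.5 54. ] [[0.373, 0.197, 0.004], [0.44, 0.226, 0.056], [0.508, 0.26, 0.078]]
station 0.92 [214.2, 65.4, 127.0, 131.0] [69. 67. 63.] [[0.494, -0.173, 0.008], [0.668, -0.038, 0.057], [0.799, 0.098, 0.203]]
green_rack_mid 0.78 [346.1, 170.4, 19.1, 56.8] [21. 88. 36.] [[0.389, -0.264, 0.016], [0.461, -0.242, 0.056], [0.531, -0.23, 0.078]]
green_rack_mid 0.64 [161.5, 175.7, 31.7, 61.2] [19. 52. 54.] [[0.37, 0
[... 1164 characters left out ...]
-0.103, 0.033], [0.666, -0.052, 0.125], [0.679, 0.065, 0.191]]
station 0.97 [246.4, 138.6, 139.3, 140.5] [82. 78. 70.] [[0.5, -0.189, 0.004], [0.668, -0.071, 0.054], [0.796, 0.09, 0.198]]
station 0.28 [312.1, 166.7, 18.9, 70.5] [40. 33. 18.] [[0.66, -0.101, 0.039], [0.666, -0.054, 0.129], [0.679, 0.053, 0.191]]
green_rack_mid 0.72 [205.0, 277.4, 78.1, 33.0] [21. 58. 29.] [[0.39, -0.268, 0.001], [0.46, -0.263, 0.051], [0.53, -0.235, 0.075]]
bottle_mid 0.74 [290.1, 112.3, 21.9, 44.0] [87. 81. 77.] [[0.64, 0.308, 0.008], [0.668, 0.32, 0.078], [0.7, 0.346, 0.149]]
tip_box_mid 0.86 [307.5, 292.0, 54.3, 73.9] [124. 123. 120.] [[0.593, -0.422, 0.014], [0.641, -0.378, 0.074], [0.691, -0.303, 0.077]]
```

View pics/crop0.png

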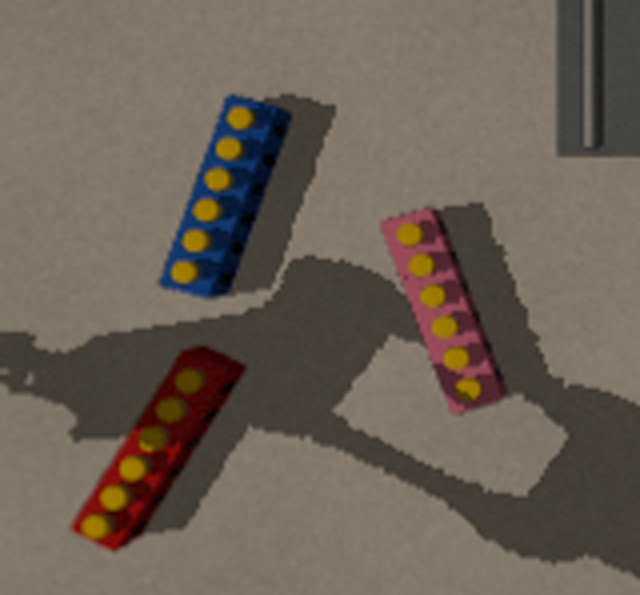

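View pics/crop1.png

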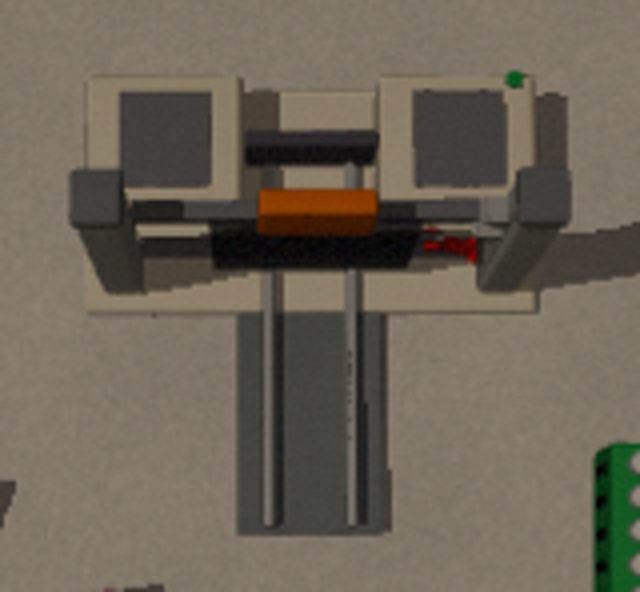

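The close crop confirms the blue rack with yellow caps at crop (225,195). Red is at (160,450) and pink at (445,310). The station is nearly square to the world axes. Next I measure the handle, the posts, the rails and the rack.

Run:
```python
from h import *
D=np.load("top0.npz");im,W=D["im"].astype(int),D["W"];S=np.load("side0.npz")
def rep(n,P): print(n,len(P),np.round(np.percentile(P,[2,50,98],axis=0),4).tolist())
def rect(P): 
    (c,s,a)=cv2.minAreaRect((P[:,:2]*1000).astype(np.float32));print("  rect c",np.round(c,1),"size",np.round(s,1),"ang",round(a,2))
for nm,X in(("top",D),("side",S)):
    im,W=X["im"].astype(int),X["W"];r,g,b=im[...,0],im[...,1],im[...,2]
    m=(r>100)&(g<r*.6)&(b<60)&(W[...,0]>.6)&(abs(W[...,1]+.035)<.1)&(W[...,2]>.12)&(W[...,2]<.21)
    rep("handle "+nm,W[m]);t=m&(W[...,2]>.185);rep(" top",W[t]);rect(W[t])
    m=(b>r*1.5)&(b>25)&(abs(W[...,0]-.44)<.1)&(abs(W[...,1]-.226)<.07)&(W[...,2]>.045)&(W[...,2]<.062)
    rep("rack "+nm,W[m]);rect(W[m])
    m=(r>120)&(b<70)&(g>80)&(abs(W[...,0]-.44)<.1)&(abs(W[...,1]-.226)<.07)&(W[...,2]>.069)
    rep("caps "+nm,W[m]);rect(W[m])
    # posts tops
    for s in(1,-1):
        m=(W[...,2]>.192)&(abs(W[...,0]-.66)<.06)&(abs(W[...,1]+.037-s*.128)<.04);rep("post",W[m])
        m=(W[...,2]>.052)&(W[...,2]<.068)&(W[...,0]>.67)&(W[...,0]<.83)&(abs(W[...,1]+.037-s*.1)<.06);rep("housing",W[m]);rect(W[m])
D=np.load("top0.npz");W=D["W"]
m=(W[...,2]>.017)&(W[...,2]<.027)&(W[...,0]>.47)&(W[...,0]<.62)&(abs(W[...,1]+.037)<.06)
P=W[m]
for lo in np.arange(.48,.62,.03):
    Q=P[(P[:,0]>lo)&(P[:,0]<lo+.03)];a=Q[Q[:,1]>-.035];b=Q[Q[:,1]<=-.035]
    print("rail",round(lo,2),len(a),len(b),np.round([np.median(a[:,1]),np.median(b[:,1])],4) if len(a) and len(b) else "")
```

```text
handle top 200 [[0.6621, -0.0694, 0.1866], [0.6695, -0.0372, 0.1909], [0.6777, -0.0049, 0.1939]]
 top 200 [[0.6621, -0.0694, 0.1866], [0.6695, -0.0372, 0.1909], [0.6777, -0.0049, 0.1939]]
  rect c [669.9 -37.3] size [65.  16.4] ang 89.99
rack top 547 [[0.3726, 0.1984, 0.0491], [0.4423, 0.2275, 0.0555], [0.5105, 0.2621, 0.0595]]
  rect c [441.4 230.6] size [ 36.7 148.4] ang 73.25
caps top 155 [[0.3806, 0.2106, 0.0723], [0.4364, 0.2322, 0.0759], [0.503, 0.2532, 0.0791]]
  rect c [441.1 231.3] size [ 14.3 130.9] ang 73.45
post 217 [[0.6515, 0.0753, 0.1971], [0.6683, 0.0907, 0.2035], [0.6852, 0.1052, 0.2073]]
housing 1307 [[0.6788, 0.0082, 0.0536], [0.7563, 0.0559, 0.0619], [0.8025, 0.1073, 0.0667]]
  rect c [737.6  59.1] size [106.6 134.7] ang 88.84
post 223 [[0.6522, -0.1805, 0.1987], [0.6685, -0.1651, 0.2038], [0.6868, -0.151, 0.207]]
housing 1282 [[0.7114, -0.1835, 0.0563], [0.7579, -0.1319, 0.0621], [0.8018, -0.0847, 0.0667]]
  rect c [ 737.8 -132.5] size [107. 132.] ang 89.44
handle side 115 [[0.6607, -0.0711, 0.1871], [0.668, -0.0416, 0.19], [0.6757, -0.0091, 0.1926]]
 top 115 [[0
[... 350 characters left out ...]
35, 0.0783]]
  rect c [441.8 230.2] size [ 15.7 127.2] ang 72.94
post 122 [[0.6512, 0.0732, 0.1933], [0.6683, 0.0829, 0.2008], [0.6859, 0.1016, 0.2031]]
housing 751 [[0.6778, 0.008, 0.0541], [0.7594, 0.0488, 0.0609], [0.802, 0.1057, 0.0647]]
  rect c [738.3  56.7] size [134.  107.1] ang 2.48
post 211 [[0.6515, -0.1812, 0.1931], [0.6674, -0.1708, 0.2022], [0.6856, -0.1526, 0.2046]]
housing 1281 [[0.6848, -0.1871, 0.0536], [0.7528, -0.1457, 0.0597], [0.8009, -0.0868, 0.0635]]
  rect c [ 736.6 -134.3] size [133.6 112.4] ang 0.83
rail 0.48 33 33 [-0.0104 -0.0667]
rail 0.51 31 41 [-0.0104 -0.0668]
rail 0.54 32 35 [-0.0105 -0.0644]
rail 0.57 32 35 [-0.0105 -0.0645]
rail 0.6 18 22 [-0.0105 -0.0647]
```

```bash
cat > go.py <<'E'
from h import *
import sys
# go.py x y z yaw_of_tool_y_deg : prints shift mm and turn deg in tool axes
def rel(x,y,z,yaw):
    st=telemetry.get_state();T=pose(st)
    a=np.radians(yaw);Y=np.array([np.cos(a),np.sin(a),0]);Z=np.array([0,0,-1.]);X=np.cross(Y,Z)
    Rt=np.stack([X,Y,Z],1)
    s=T[:3,:3].T@(np.array([x,y,z])-T[:3,3])*1000
    r=R.from_matrix(T[:3,:3].T@Rt).as_rotvec(degrees=True)
    print("clock",round(st["clock"],2),"pos",np.round(st["position"],4),"f",np.round(st["contact_force"],1),"w",round(st["width"],4))
    print("tool axes world",np.round(T[:3,:3],4).tolist())
    print("shift",np.round(s,1),"turn",np.round(r,2))
if __name__=="__main__": rel(*map(float,sys.argv[1:5]))
E
python3 go.py .669 -.0375 .29 0
python3 - <<'E'
from h import *
W=np.load("top0.npz")["W"]
m=(W[...,2]>.12)&(abs(W[...,0]-.669)<.075)&(abs(W[...,1]+.0375)<.1)
P=W[m]
for lo in np.arange(-.14,.07,.02):
    Q=P[(P[:,1]>=lo)&(P[:,1]<lo+.02)]
    if len(Q):print(round(lo,2),len(Q),np.round([Q.min(0),Q.max(0)],3).tolist())
E
```

```text
clock 0.9 pos [0.2546 0.5156 0.2313] f [0.7 0.7 0.5] w 0.0851
tool axes world [[-0.8966, 0.4428, 0.0], [0.4428, 0.8966, 0.0001], [-0.0, 0.0001, -1.0]]
shift [-616.4 -312.4  -58.7] turn [ 0.   -0.   63.72]
-0.14 66 [[0.662, -0.137, 0.131], [0.685, -0.121, 0.174]]
-0.12 53 [[0.666, -0.119, 0.124], [0.686, -0.1, 0.144]]
-0.1 86 [[0.665, -0.1, 0.123], [0.685, -0.08, 0.146]]
-0.08 87 [[0.66, -0.078, 0.122], [0.684, -0.06, 0.194]]
-0.06 106 [[0.66, -0.06, 0.147], [0.678, -0.04, 0.194]]
-0.04 112 [[0.66, -0.04, 0.145], [0.678, -0.021, 0.194]]
-0.02 110 [[0.66, -0.02, 0.12], [0.686, -0.0, 0.194]]
0.0 82 [[0.665, 0.0, 0.123], [0.686, 0.02, 0.146]]
0.02 64 [[0.666, 0.022, 0.126], [0.686, 0.039, 0.146]]
0.04 55 [[0.672, 0.041, 0.129], [0.685, 0.059, 0.145]]
0.06 7 [[0.672, 0.061, 0.136], [0.685, 0.061, 0.143]]
```

servo_tool:
  steps:
    - [-40,-20,-40,0,0,4]
    - [-80,-40,-58.7,0,0,10]
    - [-120,-60,-58.7,0,0,17]
    - [-160,-80,-58.7,0,0,24]
    - [-200,-100,-58.7,0,0,31]
    - [-240,-120,-58.7,0,0,38]
    - [-280,-140,-58.7,0,0,45]
    - [-320,-160,-58.7,0,0,52]
  hand: 0
  grip_force: 40

```text
clock: 1.7
position: [0.4715, 0.2288, 0.2902]
ee_rot: [0.0, 0.633, 0.774, 0.0]
contact_force: [-0.0, -0.1, 0.0]
width: 0.0857
```

```bash
python3 go.py .669 -.0375 .29 0
```

```text
clock 1.7 pos [0.4715 0.2288 0.2902] f [-0.  -0.1  0. ] w 0.0857
tool axes world [[-0.1981, 0.9802, 0.0006], [0.9802, 0.1981, 0.0004], [0.0003, 0.0007, -1.0]]
shift [-3.002e+02  1.408e+02  3.000e-01] turn [ 0.04 -0.02 11.42]
```

servo_tool:
  steps:
    - [-43,20,0,0,0,2]
    - [-86,40,0,0,0,4]
    - [-129,60,0,0,0,6]
    - [-172,80,0,0,0,8]
    - [-215,100,0,0,0,10]
    - [-257,120,0,0,0,11.4]
    - [-300,140.8,0,0,0,11.4]
    - [-300,140.8,0,0,0,11.4]

```text
clock: 2.5
position: [0.6727, -0.0406, 0.2881]
ee_rot: [0.001, 0.707, 0.707, -0.001]
contact_force: [-0.4, 0.8, -0.3]
width: 0.0851
```

```bash
python3 - <<'E'
from h import *
st=telemetry.get_state();im,d=cams.get_image("wrist");W=cloud("wrist",d,st).astype(float)
cv2.imwrite("pics/w1.png",im[:,:,::-1]);im=im.astype(int)
r,g,b=im[...,0],im[...,1],im[...,2]
m=(r>90)&(g<r*.65)&(b<r*.4)&(W[...,2]>.17)&(W[...,2]<.21)
P=W[m];print(len(P));print(np.round(np.percentile(P,[2,50,98],axis=0),4));print(cv2.minAreaRect((P[:,:2]*1000).astype(np.float32)))
E
python3 go.py .669 -.0375 .15 0
```

```text
2119
[[ 0.6595 -0.0678  0.1826]
 [ 0.6678 -0.0329  0.1894]
 [ 0.6759 -0.0025  0.1909]]
((667.5240478515625, -36.494590759277344), (16.793853759765625, 68.7539291381836), 0.3062116503715515)
clock 2.55 pos [ 0.6708 -0.0376  0.2884] f [-0.3  0.4  0.1] w 0.0856
tool axes world [[-0.0017, 1.0, -0.0014], [1.0, 0.0017, -0.0001], [-0.0001, -0.0014, -1.0]]
shift [ 1.000e-01 -1.600e+00  1.384e+02] turn [-0.08  0.01  0.1 ]
```

View pics/w1.png

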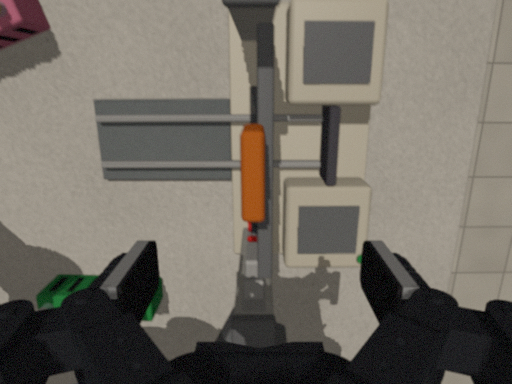

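The wrist view shows the orange handle at (253,172) between the open fingers, with its centre near x 0.668, y -0.037. I descend now.

servo_tool:
  steps:
    - [0,-2,30,0,0,0]
    - [0,-2,60,0,0,0]
    - [0,-2,85,0,0,0]
    - [0,-2,105,0,0,0]
    - [0,-2,120,0,0,0]
    - [0,-2,132,0,0,0]
    - [0,-2,138,0,0,0]
    - [0,-2,138,0,0,0]

```text
clock: 3.35
position: [0.6669, -0.0342, 0.1516]
ee_rot: [-0.001, 0.705, 0.709, -0.0]
contact_force: [0.1, 0.2, 0.5]
width: 0.085
```

servo_tool:
  steps:
    - [0,0,0,0,0,0]
    - [0,0,0,0,0,0]
    - [0,0,0,0,0,0]
    - [0,0,0,0,0,0]
    - [0,0,0,0,0,0]
    - [0,0,0,0,0,0]
    - [0,0,0,0,0,0]
    - [0,0,0,0,0,0]
  hand: 255
  grip_force: 40

```text
clock: 4.15
position: [0.6683, -0.0349, 0.1525]
ee_rot: [0.001, 0.705, 0.709, 0.001]
contact_force: [3.7, -0.7, 1.9]
width: 0.018
```

The fingers stopped at 18 mm on the handle. I lift by about 88 mm.

servo_tool:
  steps:
    - [0,0,-5,0,0,0]
    - [0,0,-15,0,0,0]
    - [0,0,-27,0,0,0]
    - [0,0,-39,0,0,0]
    - [0,0,-51,0,0,0]
    - [0,0,-63,0,0,0]
    - [0,0,-70,0,0,0]
    - [0,0,-74,0,0,0]

```text
clock: 4.95
position: [0.6682, -0.0349, 0.2248]
ee_rot: [0.0, 0.705, 0.709, 0.0]
contact_force: [6.0, -0.0, -8.0]
width: 0.0177
```

servo_tool:
  steps:
    - [0,0,-4,0,0,0]
    - [0,0,-8,0,0,0]
    - [0,0,-12,0,0,0]
    - [0,0,-15,0,0,0]
    - [0,0,-15,0,0,0]
    - [0,0,-15,0,0,0]

```text
clock: 5.55
position: [0.6683, -0.0349, 0.2399]
ee_rot: [0.0, 0.705, 0.709, 0.0]
contact_force: [5.7, -0.5, -4.7]
width: 0.0174
```

```bash
python3 go.py .669 -.0375 .22 0
python3 - <<'E'
from h import *
for n in ["side"]:
    im,d=cams.get_image(n);c=cv2.resize(im[120:290,230:400],None,fx=3.5,fy=3.5,interpolation=cv2.INTER_CUBIC);cv2.imwrite(f"pics/{n}2.png",c[:,:,::-1])
E
```

```text
clock 5.55 pos [ 0.6683 -0.0349  0.2399] f [ 5.7 -0.5 -4.7] w 0.0174
tool axes world [[-0.0053, 1.0, 0.0006], [1.0, 0.0053, 0.0002], [0.0002, 0.0006, -1.0]]
shift [-2.6  0.7 19.9] turn [ 0.04 -0.01  0.3 ]
```

View pics/side2.png

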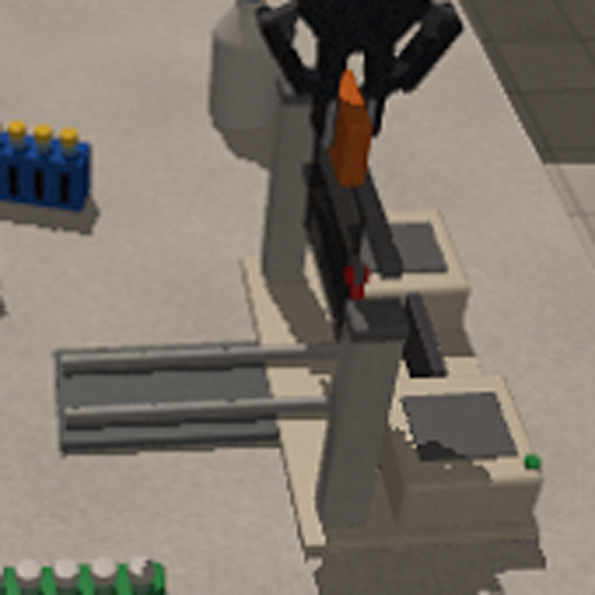

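The crop shows the guard raised in the fingers with its handle at (350,140), and the 3 N pawl load has come and gone. I lower slowly and watch the force.

servo_tool:
  steps:
    - [0,0,2,0,0,0]
    - [0,0,5,0,0,0]
    - [0,0,8,0,0,0]
    - [0,0,11,0,0,0]
    - [0,0,14,0,0,0]
    - [0,0,15.5,0,0,0]
    - [0,0,16,0,0,0]
    - [0,0,16,0,0,0]

```text
clock: 6.4
position: [0.6682, -0.0349, 0.2239]
ee_rot: [0.0, 0.705, 0.709, 0.0]
contact_force: [6.1, -0.2, -5.0]
width: 0.0179
```

servo_tool:
  steps:
    - [0,0,0.7,0,0,0]
    - [0,0,1.4,0,0,0]
    - [0,0,1.4,0,0,0]

```text
clock: 6.7
position: [0.6683, -0.0348, 0.2226]
ee_rot: [0.0, 0.705, 0.709, 0.0]
contact_force: [5.8, -0.7, -4.2]
width: 0.0173
```

servo_tool:
  steps:
    - [0,0,0.7,0,0,0]
    - [0,0,1.4,0,0,0]
    - [0,0,1.4,0,0,0]

```text
clock: 7.0
position: [0.6683, -0.0349, 0.2223]
ee_rot: [0.001, 0.705, 0.709, 0.001]
contact_force: [5.5, -0.8, -2.8]
width: 0.0177
```

servo_tool:
  steps:
    - [0,0,0.7,0,0,0]
    - [0,0,1.2,0,0,0]
    - [0,0,1.2,0,0,0]

```text
clock: 7.3
position: [0.6683, -0.0348, 0.2221]
ee_rot: [0.001, 0.705, 0.709, 0.001]
contact_force: [5.1, 0.2, 3.9]
width: 0.0175
```

The guard is resting on the pawl: the force changed sign, and the TCP is 70 mm above the grasp height. I release it.

servo_tool:
  steps:
    - [0,0,0,0,0,0]
    - [0,0,0,0,0,0]
    - [0,0,0,0,0,0]
    - [0,0,0,0,0,0]
    - [0,0,0,0,0,0]
    - [0,0,0,0,0,0]
    - [0,0,0,0,0,0]
  hand: 0

```text
clock: 8.0
position: [0.6674, -0.0348, 0.221]
ee_rot: [-0.0, 0.705, 0.709, -0.0]
contact_force: [-0.2, 0.1, 0.4]
width: 0.0852
```

servo_tool:
  steps:
    - [0,0,-10,0,0,0]
    - [0,0,-30,0,0,0]
    - [0,0,-60,0,0,0]
    - [0,0,-85,0,0,0]
    - [0,0,-85,0,0,0]

```text
clock: 8.5
position: [0.6694, -0.0351, 0.3114]
ee_rot: [0.004, 0.705, 0.709, 0.003]
contact_force: [0.7, 0.2, 0.4]
width: 0.0856
```

```bash
python3 - <<'E'
from h import *
im,d=cams.get_image("side");W=cloud("side",d)
c=cv2.resize(im[120:290,230:400],None,fx=3.5,fy=3.5,interpolation=cv2.INTER_CUBIC);cv2.imwrite("pics/side3.png",c[:,:,::-1])
im=im.astype(int);r,g,b=im[...,0],im[...,1],im[...,2]
m=(r>80)&(g<r*.6)&(b<60)&(W[...,0]>.6)&(abs(W[...,1]+.035)<.1)&(W[...,2]>.2)
print(m.sum(),np.round(np.percentile(W[m],[2,50,98],axis=0),4))
E
python3 go.py .4413 .2305 .29 73.25; python3 go.py .4413 .2305 .29 -106.75
```

```text
307 [[ 0.66   -0.0743  0.2147]
 [ 0.6658 -0.06    0.2504]
 [ 0.6769 -0.0091  0.2597]]
clock 8.55 pos [ 0.6685 -0.035   0.309 ] f [-0.3 -0.7 -0.4] w 0.0857
tool axes world [[-0.0055, 1.0, 0.0054], [1.0, 0.0055, -0.0008], [-0.0008, 0.0054, -1.0]]
shift [ 266.7 -225.8   17.5] turn [  0.24   0.24 -72.94]
clock 8.55 pos [ 0.6685 -0.035   0.309 ] f [-0.3 -0.7 -0.4] w 0.0857
tool axes world [[-0.0055, 1.0, 0.0054], [1.0, 0.0055, -0.0008], [-0.0008, 0.0054, -1.0]]
shift [ 266.7 -225.8   17.5] turn [  0.26  -0.26 107.06]
```

View pics/side3.png

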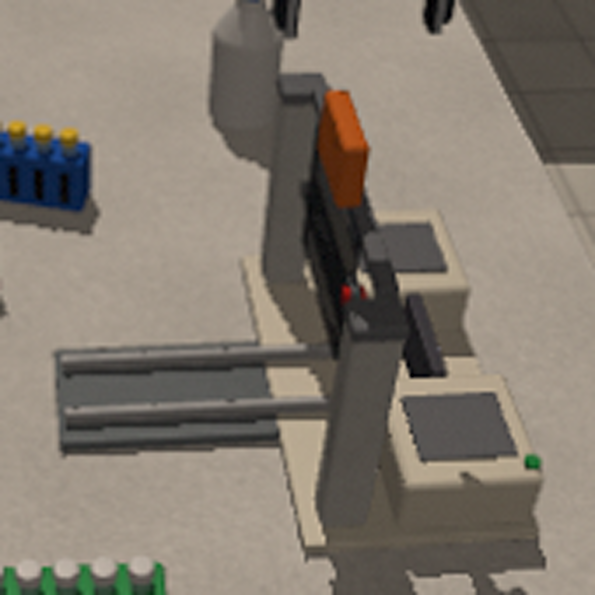

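The handle top is at 0.260, up 70 mm, so the guard is held in the first notch. The crop shows the handle free at (343,150) and the fingers clear. I move to the blue rack.

servo_tool:
  steps:
    - [33,-28,2,0.2,0.2,-8]
    - [66,-56,4,0.2,0.2,-16]
    - [100,-85,7,0.2,0.2,-24]
    - [133,-113,9,0.2,0.2,-32]
    - [166,-141,11,0.2,0.2,-40]
    - [200,-170,13,0.2,0.2,-48]
    - [233,-198,15,0.2,0.2,-56]
    - [266,-225,17,0.2,0.2,-64]

```text
clock: 9.35
position: [0.4389, 0.2308, 0.288]
ee_rot: [-0.003, 0.22, 0.976, -0.0]
contact_force: [0.2, -0.5, 1.2]
width: 0.0854
```

```bash
python3 go.py .4413 .2305 .19 73.25
```

```text
clock 9.35 pos [0.4389 0.2308 0.288 ] f [ 0.2 -0.5  1.2] w 0.0854
tool axes world [[-0.9035, 0.4285, -0.0063], [0.4285, 0.9036, 0.0007], [0.006, -0.0021, -1.0]]
shift [-2.9  0.9 98. ] turn [-0.1  -0.35 -8.62]
```

servo_tool:
  steps:
    - [-1,0,30,-0.1,-0.3,-4]
    - [-3,1,60,-0.1,-0.3,-8.6]
    - [-3,1,85,-0.1,-0.3,-8.6]
    - [-3,1,98,-0.1,-0.3,-8.6]
    - [-3,1,98,-0.1,-0.3,-8.6]
    - [-3,1,98,-0.1,-0.3,-8.6]

```text
clock: 9.95
position: [0.4435, 0.2296, 0.1907]
ee_rot: [-0.0, 0.149, 0.989, 0.0]
contact_force: [-0.3, -0.5, 0.0]
width: 0.0853
```

```bash
python3 - <<'E'
from h import *
st=telemetry.get_state();im,d=cams.get_image("wrist");W=cloud("wrist",d,st)
cv2.imwrite("pics/w4.png",im[:,:,::-1]);im=im.astype(int);r,g,b=im[...,0],im[...,1],im[...,2]
m=(b>r*1.5)&(b>25)&(abs(W[...,0]-.44)<.1)&(abs(W[...,1]-.226)<.07)&(W[...,2]>.048)&(W[...,2]<.062)
P=W[m];print(len(P),np.round(np.percentile(P,[2,50,98],axis=0),4),cv2.minAreaRect((P[:,:2]*1000).astype(np.float32)))
E
python3 go.py .4413 .2305 .027 73.25
```

```text
4686 [[0.3685 0.2012 0.0529]
 [0.4253 0.2347 0.0548]
 [0.5043 0.2641 0.0566]] ((439.0234069824219, 231.80972290039062), (35.24007797241211, 147.92018127441406), 73.59708404541016)
clock 10.0 pos [0.444  0.2298 0.1914] f [-0.2  0.1  0.6] w 0.0853
tool axes world [[-0.9558, 0.2939, 0.0015], [0.2939, 0.9558, 0.001], [-0.0012, 0.0014, -1.0]]
shift [  3.   -0.3 164.4] turn [ 0.08  0.07 -0.34]
```

View pics/w4.png

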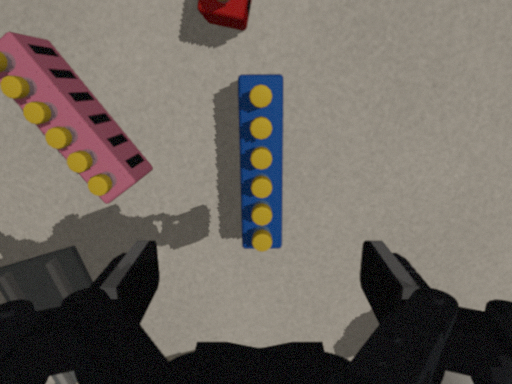

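The blue rack at (261,165) runs along the tool x axis, centred between the fingers. Pink is at (75,120) and red at (225,12), both clear. I descend and grip.

servo_tool:
  steps:
    - [3,0,40,0,0,-0.3]
    - [3,0,80,0,0,-0.3]
    - [3,0,110,0,0,-0.3]
    - [3,0,135,0,0,-0.3]
    - [3,0,152,0,0,-0.3]
    - [3,0,161,0,0,-0.3]
    - [3,0,164,0,0,-0.3]
    - [3,0,164,0,0,-0.3]

```text
clock: 10.8
position: [0.4418, 0.2309, 0.0276]
ee_rot: [0.001, 0.146, 0.989, 0.001]
contact_force: [0.2, 0.1, 0.2]
width: 0.0851
```

servo_tool:
  steps:
    - [0,0,0,0,0,0]
    - [0,0,0,0,0,0]
    - [0,0,0,0,0,0]
    - [0,0,0,0,0,0]
    - [0,0,0,0,0,0]
    - [0,0,0,0,0,0]
    - [0,0,0,0,0,0]
  hand: 255
  grip_force: 40

```text
clock: 11.5
position: [0.4415, 0.231, 0.0277]
ee_rot: [0.001, 0.146, 0.989, 0.001]
contact_force: [-0.5, 1.3, 5.2]
width: 0.0352
```

```bash
python3 go.py .564 -.0375 .15 90
```

```text
clock 11.5 pos [0.4415 0.231  0.0277] f [-0.5  1.3  5.2] w 0.0352
tool axes world [[-0.9574, 0.2887, 0.0022], [0.2887, 0.9574, 0.0014], [-0.0017, 0.002, -1.0]]
shift [-195.  -221.5 -122.4] turn [  0.1    0.11 -16.78]
```

servo_tool:
  steps:
    - [0,0,-10,0,0,0]
    - [0,0,-35,0,0,0]
    - [0,0,-65,0,0,0]
    - [0,0,-95,0,0,-2]
    - [-15,-17,-115,0,0,-4]
    - [-40,-45,-122,0,0,-6]
    - [-65,-74,-122,0,0,-8]
    - [-90,-102,-122,0,0,-10]

```text
clock: 12.3
position: [0.4974, 0.1057, 0.1494]
ee_rot: [0.0, 0.058, 0.998, 0.0]
contact_force: [0.3, 0.3, -3.2]
width: 0.035
```

servo_tool:
  steps:
    - [-25,-25,0,0,0,-3]
    - [-50,-50,0,0,0,-5]
    - [-75,-75,0,0,0,-6.8]
    - [-90,-95,0,0,0,-6.8]
    - [-90,-95,0,0,0,-6.8]

```text
clock: 12.8
position: [0.5774, -0.0013, 0.1485]
ee_rot: [0.001, 0.001, 1.0, -0.001]
contact_force: [0.4, 1.2, -2.6]
width: 0.0349
```

```bash
python3 go.py .564 -.0375 .15 90
```

```text
clock 12.8 pos [ 0.5774 -0.0013  0.1485] f [ 0.4  1.2 -2.6] w 0.0349
tool axes world [[-1.0, 0.0028, 0.0016], [0.0028, 1.0, -0.001], [-0.0016, -0.001, -1.0]]
shift [ 13.3 -36.3  -1.5] turn [-0.06  0.09 -0.16]
```

servo_tool:
  steps:
    - [8,-5,0,0,0,0]
    - [13,-20,0,0,0,-0.1]
    - [13,-36,0,0,0,-0.1]
    - [13,-36,10,0,0,-0.1]
    - [13,-36,30,0,0,-0.1]
    - [13,-36,40,0,0,-0.1]
    - [13,-36,40,0,0,-0.1]

```text
clock: 13.5
position: [0.5611, -0.0336, 0.107]
ee_rot: [-0.002, -0.001, 1.0, 0.001]
contact_force: [0.2, 1.0, -2.9]
width: 0.0354
```

```bash
python3 - <<'E'
from h import *
im,d=cams.get_image("top");W=cloud("top",d)
c=cv2.resize(im[50:210,200:360],None,fx=4,fy=3.7,interpolation=cv2.INTER_CUBIC);cv2.imwrite("pics/top5.png",c[:,:,::-1])
im,d=cams.get_image("side");
c=cv2.resize(im[120:290,230:400],None,fx=3.5,fy=3.5,interpolation=cv2.INTER_CUBIC);cv2.imwrite("pics/side5.png",c[:,:,::-1])
st=telemetry.get_state();im,d=cams.get_image("wrist");W=cloud("wrist",d,st)
cv2.imwrite("pics/w5.png",im[:,:,::-1])
im=im.astype(int);r,g,b=im[...,0],im[...,1],im[...,2]
m=(b>r*1.5)&(b>25)
P=W[m];zt=np.median(P[:,2]);print(zt)
P=P[abs(P[:,2]-zt)<.006];print(len(P),np.round(np.percentile(P,[2,50,98],axis=0),4),cv2.minAreaRect((P[:,:2]*1000).astype(np.float32)))
m=(W[...,2]>.016)&(W[...,2]<.027)&(W[...,0]>.46)&(W[...,0]<.6)&(abs(W[...,1]+.037)<.06)
P=W[m];print(len(P))
for lo in np.arange(.46,.6,.02):
    Q=P[(P[:,0]>lo)&(P[:,0]<lo+.02)];a=Q[Q[:,1]>-.0375];b=Q[Q[:,1]<=-.0375]
    print(round(lo,2),[np.round(np.percentile(z[:,1],[5,50,95]),4).tolist() for z in(a,b) if len(z)])
E
python3 go.py .564 -.0375 .038 90
```

```text
0.13593480800229066
16719 [[ 0.4862 -0.0519  0.1339]
 [ 0.5214 -0.0341  0.1359]
 [ 0.5877 -0.0174  0.1376]] ((539.3336791992188, -29.45326042175293), (108.36089324951172, 47.45930480957031), 0.1921841949224472)
44
0.46 [[-0.0114, -0.0096, -0.0075], [-0.0689, -0.0659, -0.0621]]
0.48 [[-0.0694, -0.0688, -0.0671]]
0.5 []
0.52 []
0.54 []
0.56 []
0.58 []
clock 13.65 pos [ 0.5633 -0.0339  0.1093] f [-0.2 -0.5 -3.3] w 0.0356
tool axes world [[-1.0, -0.0022, 0.002], [-0.0022, 1.0, 0.0007], [-0.002, 0.0007, -1.0]]
shift [-0.5 -3.7 71.3] turn [0.04 0.11 0.13]
```

View pics/top5.png

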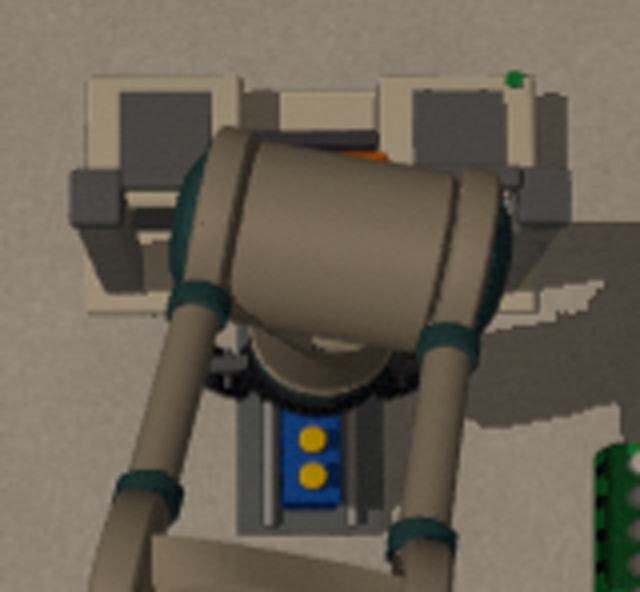

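View pics/w5.png

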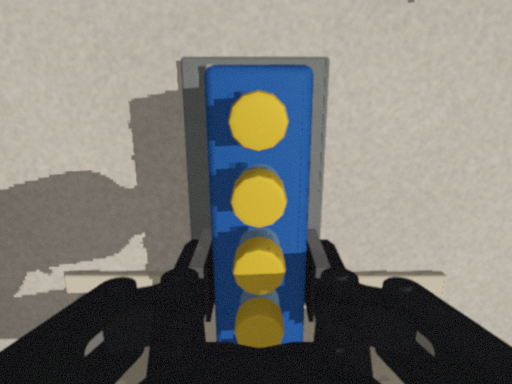

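View pics/side5.png

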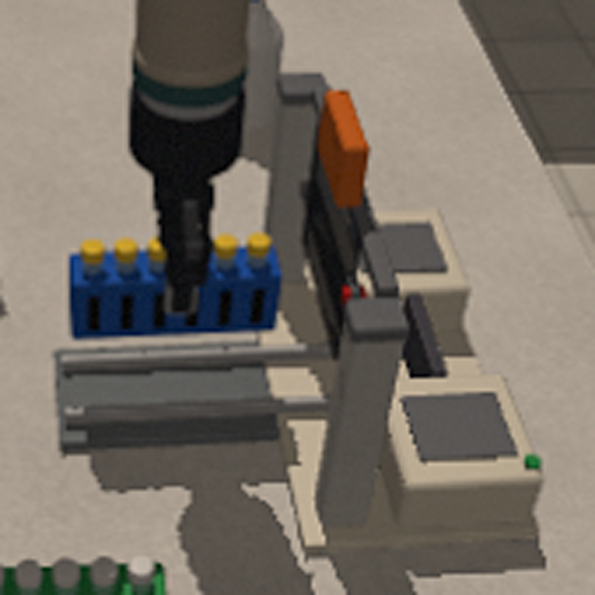

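The rack hangs upright over the lane; in the wrist view it is at x 207–312 inside the lane floor at 182–328. Its centre is y -0.0346 and the lane mid is about -0.0375. I correct by -3 mm and lower it.

servo_tool:
  steps:
    - [0,-2,5,0,0,0]
    - [0,-3.2,15,0,0,0.1]
    - [0,-3.2,28,0,0,0.1]
    - [0,-3.2,40,0,0,0.1]
    - [0,-3.2,50,0,0,0.1]
    - [0,-3.2,54,0,0,0.1]
    - [0,-3.2,54,0,0,0.1]
    - [0,-3.2,54,0,0,0.1]

```text
clock: 14.45
position: [0.5632, -0.0372, 0.055]
ee_rot: [0.001, -0.0, 1.0, 0.0]
contact_force: [0.0, -0.3, -3.1]
width: 0.0355
```

servo_tool:
  steps:
    - [0,0,3,0,0,0]
    - [0,0,6,0,0,0]
    - [0,0,9,0,0,0]
    - [0,0,12,0,0,0]
    - [0,0,14,0,0,0]
    - [0,0,14,0,0,0]

```text
clock: 15.05
position: [0.5626, -0.0371, 0.0405]
ee_rot: [0.0, -0.0, 1.0, 0.0]
contact_force: [-0.2, 1.1, -3.1]
width: 0.0354
```

servo_tool:
  steps:
    - [0,0,1.5,0,0,0]
    - [0,0,2.5,0,0,0]
    - [0,0,2.5,0,0,0]

```text
clock: 15.35
position: [0.5628, -0.0371, 0.0383]
ee_rot: [0.0, -0.0, 1.0, 0.0]
contact_force: [0.6, -0.3, -3.1]
width: 0.035
```

servo_tool:
  steps:
    - [0,0,0.7,0,0,0]
    - [0,0,1.2,0,0,0]
    - [0,0,1.2,0,0,0]

```text
clock: 15.65
position: [0.563, -0.0372, 0.0377]
ee_rot: [0.001, -0.0, 1.0, 0.0]
contact_force: [-1.4, 1.2, 2.2]
width: 0.0352
```

The rack is on the lane floor. I release, rise, go back behind it with the fingers closed, and look.

servo_tool:
  steps:
    - [0,0,0,0,0,0]
    - [0,0,0,0,0,0]
    - [0,0,0,0,0,0]
    - [0,0,0,0,0,0]
    - [0,0,0,0,0,0]
    - [0,0,-15,0,0,0]
    - [0,0,-45,0,0,0]
    - [0,0,-75,0,0,0]
  hand: 0

```text
clock: 16.45
position: [0.5622, -0.0371, 0.1124]
ee_rot: [-0.0, -0.0, 1.0, 0.001]
contact_force: [0.4, -0.4, -0.1]
width: 0.0849
```

servo_tool:
  steps:
    - [20,0,-5,0,0,0]
    - [50,0,-5,0,0,0]
    - [80,0,-5,0,0,0]
    - [105,0,-5,0,0,0]
    - [120,0,-5,0,0,0]
    - [120,0,-5,0,0,0]
    - [120,0,-5,0,0,0]
  hand: 255

```text
clock: 17.15
position: [0.4442, -0.0375, 0.1175]
ee_rot: [0.002, 0.0, 1.0, 0.0]
contact_force: [0.4, -0.2, 0.6]
width: -0.0007
```

```bash
python3 - <<'E'
from h import *
im,d=cams.get_image("side");W=cloud("side",d)
c=cv2.resize(im[120:290,230:400],None,fx=3.5,fy=3.5,interpolation=cv2.INTER_CUBIC);cv2.imwrite("pics/side6.png",c[:,:,::-1])
im=im.astype(int);r,g,b=im[...,0],im[...,1],im[...,2]
m=(b>r*1.5)&(b>25)&(W[...,0]>.46)&(abs(W[...,1]+.037)<.05)&(W[...,2]>.02)
print(m.sum(),np.round(np.percentile(W[m],[1,50,99],axis=0),4))
E
python3 go.py .445 -.0375 .048 90
```

```text
918 [[ 0.4643 -0.0686  0.0208]
 [ 0.5591 -0.0537  0.0586]
 [ 0.6341 -0.0255  0.3126]]
clock 17.2 pos [ 0.4446 -0.0376  0.1175] f [ 0.7  0.2 -0.1] w 0.0003
tool axes world [[-1.0, -0.0001, 0.0035], [-0.0001, 1.0, 0.0003], [-0.0035, 0.0003, -1.0]]
shift [-0.1  0.1 69.5] turn [0.02 0.2  0.  ]
```

View pics/side6.png

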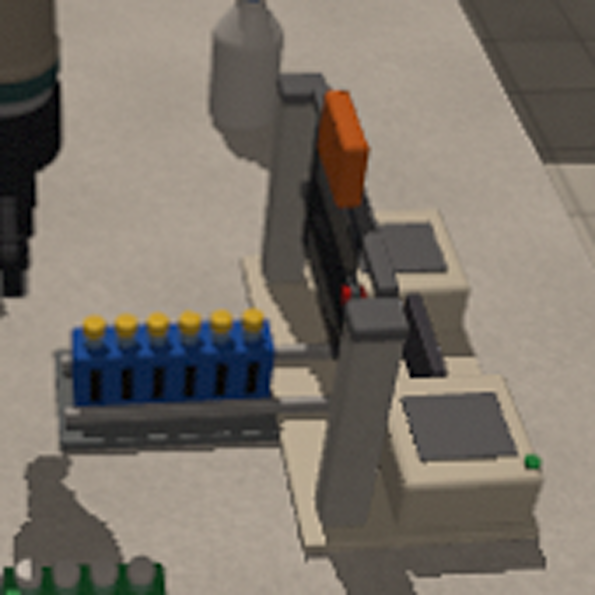

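The rack stands upright in the lane in crop region (70–272, 315–405), with the fingers behind it. I lower and push.

servo_tool:
  steps:
    - [0,0,25,0,0.2,0]
    - [0,0,45,0,0.2,0]
    - [0,0,60,0,0.2,0]
    - [0,0,70,0,0.2,0]
    - [0,0,72,0,0.2,0]
    - [-10,0,72,0,0.2,0]
    - [-18,0,72,0,0.2,0]
    - [-24,0,72,0,0.2,0]

```text
clock: 18.0
position: [0.4693, -0.0375, 0.0459]
ee_rot: [0.0, -0.0, 1.0, 0.0]
contact_force: [0.7, -0.6, 0.1]
width: 0.0003
```

servo_tool:
  steps:
    - [-5,0,0,0,0,0]
    - [-10,0,0,0,0,0]
    - [-16,0,0,0,0,0]
    - [-22,0,0,0,0,0]
    - [-28,0,0,0,0,0]
    - [-34,0,0,0,0,0]
    - [-40,0,0,0,0,0]
    - [-46,0,0,0,0,0]

```text
clock: 18.8
position: [0.5131, -0.0371, 0.0449]
ee_rot: [-0.002, -0.0, 1.0, 0.0]
contact_force: [-3.1, 0.2, 2.1]
width: 0.0
```

servo_tool:
  steps:
    - [-6,0,0,0,0,0]
    - [-12,0,0,0,0,0]
    - [-18,0,0,0,0,0]
    - [-24,0,0,0,0,0]
    - [-30,0,0,0,0,0]
    - [-35,0,0,0,0,0]
    - [-40,0,0,0,0,0]
    - [-44,0,0,0,0,0]

```text
clock: 19.6
position: [0.5571, -0.0371, 0.0449]
ee_rot: [-0.001, -0.0, 1.0, 0.0]
contact_force: [-4.7, 0.2, 2.4]
width: 0.0
```

```bash
python3 - <<'E'
from h import *
im,d=cams.get_image("side")
c=cv2.resize(im[120:290,230:400],None,fx=3.5,fy=3.5,interpolation=cv2.INTER_CUBIC);cv2.imwrite("pics/side7.png",c[:,:,::-1])
E
python3 go.py .588 -.0375 .045 90
```

```text
clock 19.65 pos [ 0.5583 -0.0372  0.045 ] f [-0.5  0.4 -1.4] w -0.0004
tool axes world [[-1.0, -0.0002, -0.0008], [-0.0002, 1.0, 0.0007], [0.0008, 0.0007, -1.0]]
shift [-29.7  -0.3  -0.1] turn [ 0.04 -0.05  0.01]
```

View pics/side7.png

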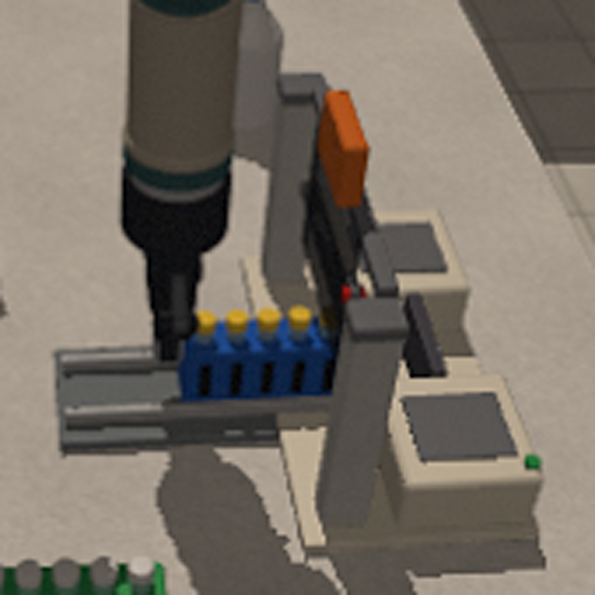

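Run:
```python
from h import *
im,d=cams.get_image("side");W=cloud("side",d)
m=(d>0)&(abs(W[...,1]+.037)<.11)&(W[...,2]>.1)&(W[...,0]>.4)&(W[...,0]<.75)
P=W[m]
for z in np.arange(.1,.56,.03):
    Q=P[(P[:,2]>z)&(P[:,2]<z+.03)&(P[:,0]<.655)]
    if len(Q):print(round(z,2),len(Q),np.round([Q[:,0].min(),Q[:,0].max()],3))
cv2.imwrite("pics/side8.png",im[:,:,::-1])
```

```text
0.1 83 [0.544 0.578]
0.13 197 [0.542 0.58 ]
0.16 196 [0.524 0.597]
0.19 388 [0.524 0.597]
0.22 262 [0.525 0.594]
0.25 356 [0.525 0.593]
0.28 339 [0.526 0.593]
0.31 368 [0.526 0.594]
0.34 211 [0.527 0.594]
0.37 357 [0.511 0.607]
0.4 725 [0.507 0.612]
0.43 1444 [0.473 0.604]
0.46 522 [0.402 0.518]
0.49 647 [0.4   0.478]
0.52 551 [0.4   0.461]
0.55 546 [0.4   0.449]
```

View pics/side8.png

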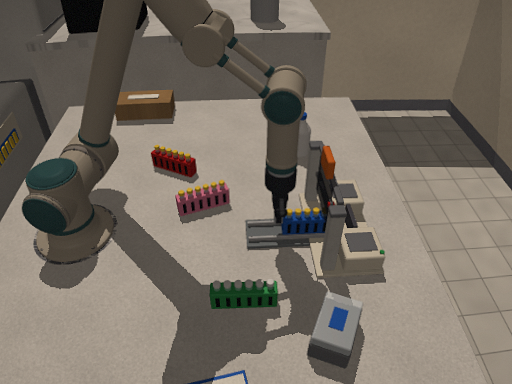

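The picture shows the arm reaching to x 0.612 at most, well short of the handle at 0.66, and the rack's nose under the guard at (322,220). There is room for another 30 mm.

servo_tool:
  steps:
    - [-5,0,0,0,0,0]
    - [-10,0,0,0,0,0]
    - [-14,0,0,0,0,0]
    - [-18,0,0,0,0,0]
    - [-21,0,0,0,0,0]
    - [-23,0,0,0,0,0]
    - [-24,0,0,0,0,0]
    - [-25,0,0,0,0,0]

```text
clock: 20.5
position: [0.5816, -0.0371, 0.0448]
ee_rot: [-0.002, -0.0, 1.0, 0.0]
contact_force: [-3.8, 0.3, 2.8]
width: 0.0003
```

servo_tool:
  steps:
    - [-1,0,0,0,0,0]
    - [-2,0,0,0,0,0]
    - [-3,0,0,0,0,0]

```text
clock: 20.8
position: [0.5849, -0.0371, 0.0448]
ee_rot: [-0.001, -0.0, 1.0, 0.0]
contact_force: [-3.7, -0.1, 3.2]
width: -0.0
```

servo_tool:
  steps:
    - [-1,0,0,0,0,0]
    - [-2,0,0,0,0,0]
    - [-3,0,0,0,0,0]

```text
clock: 21.1
position: [0.5873, -0.0371, 0.0448]
ee_rot: [-0.002, -0.0, 1.0, 0.0]
contact_force: [-5.8, -0.4, 4.8]
width: -0.0001
```

servo_tool:
  steps:
    - [-0.7,0,0,0,0,0]
    - [-1.4,0,0,0,0,0]
    - [-1.4,0,0,0,0,0]

```text
clock: 21.4
position: [0.5873, -0.0371, 0.0448]
ee_rot: [-0.003, -0.0, 1.0, 0.0]
contact_force: [-7.7, -0.4, 6.1]
width: 0.0
```

servo_tool:
  steps:
    - [-0.7,0,0,0,0,0]
    - [-1.4,0,0,0,0,0]
    - [-1.4,0,0,0,0,0]

```text
clock: 21.7
position: [0.5872, -0.0371, 0.0448]
ee_rot: [-0.005, -0.0, 1.0, 0.0]
contact_force: [-10.3, -0.8, 8.7]
width: 0.0
```

Run:
```python
from h import *
im,d=cams.get_image("side");W=cloud("side",d)
c=cv2.resize(im[120:290,230:400],None,fx=3.5,fy=3.5,interpolation=cv2.INTER_CUBIC);cv2.imwrite("pics/side9.png",c[:,:,::-1])
```

```text
(no output)
```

View pics/side9.png

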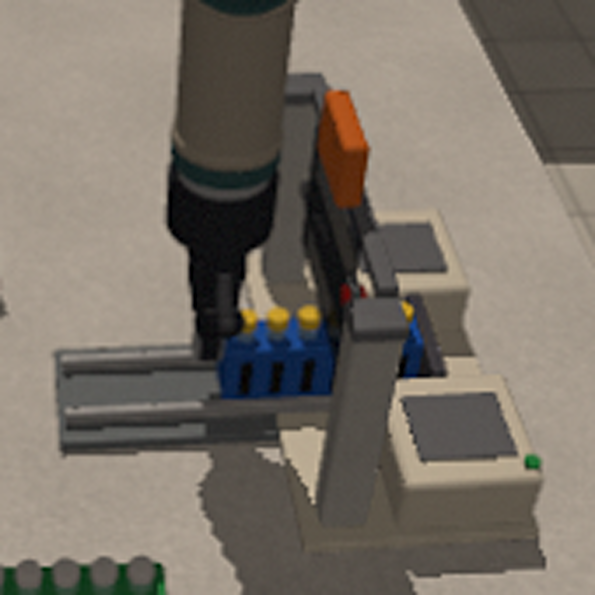

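The TCP holds at 0.587 while the push rises to 10 N, and the far end meets the dark stop at (418,340). I back off and check.

servo_tool:
  steps:
    - [4,0,0,0,0,0]
    - [12,0,0,0,0,0]
    - [30,0,0,0,0,0]
    - [60,0,0,0,0,0]
    - [95,0,-10,0,0,0]
    - [130,0,-40,0,0,0]
    - [165,0,-75,0,0,0]
    - [200,0,-110,0,0,0]

```text
clock: 22.55
position: [0.3904, -0.0373, 0.1562]
ee_rot: [-0.0, -0.0, 1.0, 0.0]
contact_force: [0.6, -0.5, 0.5]
width: 0.0
```

servo_tool:
  steps:
    - [20,0,-30,0,0,0]
    - [30,0,-60,0,0,0]
    - [40,0,-80,0,0,0]
    - [40,0,-80,0,0,0]
    - [40,0,-80,0,0,0]
    - [40,0,-80,0,0,0]

```text
clock: 23.15
position: [0.3512, -0.0372, 0.2345]
ee_rot: [-0.002, -0.0, 1.0, 0.001]
contact_force: [0.1, -0.1, -1.0]
width: -0.0003
```

Run:
```python
from h import *
print(telemetry.get_state()["position"],telemetry.get_state()["contact_force"])
for n in("top","side"):
    im,d=cams.get_image(n);W=cloud(n,d)
    c=im[50:210,200:360] if n=="top" else im[120:290,230:400]
    c=cv2.resize(c,None,fx=3.5,fy=3.5,interpolation=cv2.INTER_CUBIC);cv2.imwrite(f"pics/{n}10.png",c[:,:,::-1])
    im=im.astype(int);r,g,b=im[...,0],im[...,1],im[...,2]
    m=(b>r*1.5)&(b>20)&(W[...,0]>.5)&(W[...,0]<.8)&(abs(W[...,1]+.037)<.03)&(W[...,2]>.045)&(W[...,2]<.066)
    print(n,"rack",m.sum(),np.round(np.percentile(W[m],[0,1,50,99,100],axis=0),4).tolist())
    m=(r>100)&(g<r*.6)&(b<60)&(abs(W[...,0]-.67)<.03)&(abs(W[...,1]+.035)<.05)&(W[...,2]>.2)
    print(" handle z",np.round(np.percentile(W[m][:,2],[2,50,98]),4))
    m=(W[...,2]>.053)&(W[...,2]<.067)&(abs(W[...,0]-.755)<.02)&(abs(W[...,1]+.0375)<.03)
    print(" stop",m.sum(),np.round(np.percentile(W[m],[2,50,98],axis=0),4).tolist() if m.any() else 0)
```

```text
[ 0.35120526 -0.03724625  0.23447307] [ 0.09924342 -0.06274209 -1.03893971]
top rack 162 [[0.5987, -0.0556, 0.0452], [0.5992, -0.0549, 0.046], [0.6306, -0.0363, 0.0643], [0.7497, -0.0207, 0.0659], [0.7507, -0.0207, 0.066]]
 handle z [0.2579 0.2605 0.2644]
 stop 120 [[0.7456, -0.0661, 0.0565], [0.7552, -0.0356, 0.0614], [0.7617, -0.0077, 0.0661]]
side rack 336 [[0.6003, -0.0588, 0.045], [0.6008, -0.0571, 0.0452], [0.645, -0.0531, 0.062], [0.7481, -0.0247, 0.0658], [0.7516, -0.0243, 0.066]]
 handle z [0.2558 0.258  0.2602]
 stop 108 [[0.7369, -0.0643, 0.0534], [0.7527, -0.0471, 0.0597], [0.7612, -0.0107, 0.0665]]
```

View pics/side10.png

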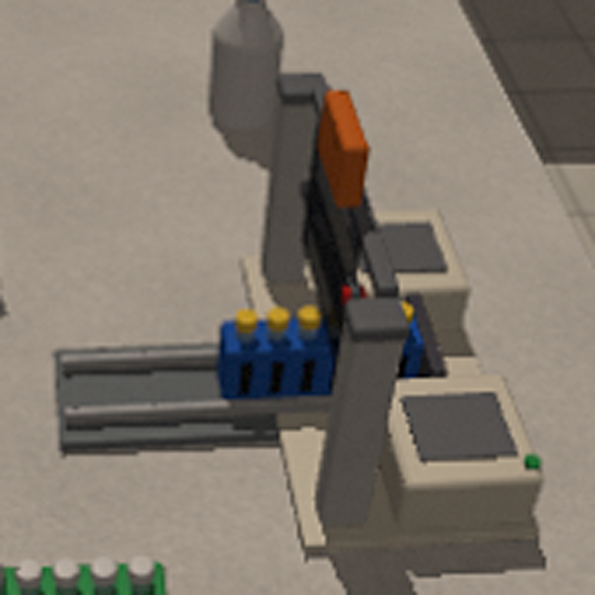

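View pics/top10.png

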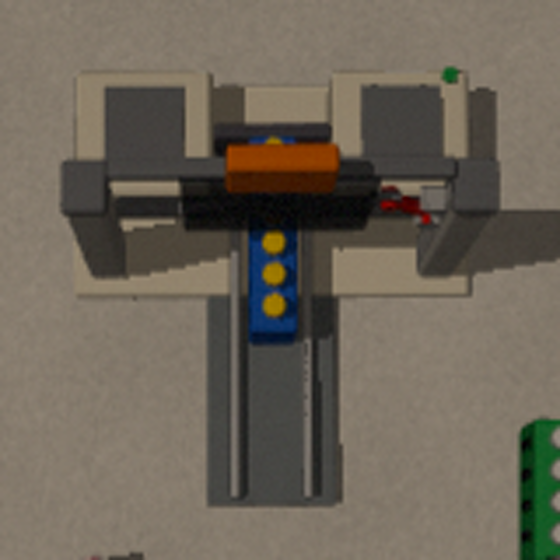

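The rack runs from x 0.599 to 0.750 and ends at the stop face (about 0.749), so about 70 mm sticks out in front of the guard. The handle top is still at 0.258–0.260, the first notch. In the top crop the rack sits straight between the rails, with its near end at (273,340). I hand in.

```bash
python3 -c "
from rig import sign_off;print(sign_off())"
```

```text
the job is handed in; nothing more can be done
None
```

The guard is up in its first notch and the blue rack stands upright in the lane, fully home against the end stop. I handed the job in at about 23 s of the 64 s allowed.

- **Guard:** I gripped the orange handle, lifted about 88 mm, and lowered it until the pawl took the weight at +70 mm. The force on the tool changed sign at that point, and then I let go. At the last check the handle top was at 0.258–0.260 m, against 0.19 m parked, so the guard stayed in the first notch.
- **Blue rack:** I set it between the rails and pushed it with closed fingers. The fingers stopped at x = 0.587 m while the push rose from 6 to 10 N, which showed the stop. The cameras put the rack from x = 0.599 to 0.750 m, with the stop face expected near 0.749 m, so 70 mm sticks out in front.
- **Bystanders:** I never moved near the green rack, bottle, tip box, or the red and pink look-alikes, but I did not measure their poses again at the end.

No check failed. The top and side cameras disagreed by about 2 mm on the rack and handle, which is within the calibration.

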